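Reset the locking divider of a drinks caddy

TASK

The drinks caddy has a sliding divider that is locked in the middle by a spring plunger with a brass T-handle. Pull the T-handle straight up and twist it anticlockwise to hold the plunger out, slide the divider all the way along its rail to the end where the drink can stands, then twist the handle back so that the plunger drops fully home and locks the divider beside the can, and let go. Leave the can and the jigger standing where they are.

Things in the scene. Friction and masses are not known exactly. Their poses are not given: they have to be found in the camera images.
- caddy: Low wooden drinks caddy, 235 x 350 x 60 mm, fixed to the worktop. Origin: on the worktop, level with the middle hole along the rail. Its x axis points across the caddy away from the robot's side (rail side at -x), y along the rail, z up. A steel rail runs along y at x = -100 mm (top 28 mm up) with three holes at y = -85, 0 and +85 mm.
- divider (a joint): Slide of the divider along the caddy's y axis, m: 0 at the middle hole (start), stops at about -0.086 and +0.086, just past the end holes at -0.085 and +0.085. It moves only while the plunger is out; then it takes 1 to 2 N. The plunger's nose finds a hole if the divider is within about 3 mm of it, and draws the divider to it.
- plunger (a joint): Lift of the plunger with its T-handle, m: 0 fully home in a hole, 0.019 the upper stop. A spring pulls it down with 3 to 5 N. From about 0.013 up the handle can turn; let down while turned, it rests held out at about 0.013. With the handle turned back but no hole below, it rests on the rail at about 0.009.
- handle (a joint): Turn of the T-handle about the plunger's vertical axis, rad, positive anticlockwise from above: 0 turned back (bar along the caddy's x axis, across the rail), stop at 1.4 (bar nearly along the rail). Turned past about 0.7 it holds the plunger out; below about 0.2 it can drop home. It turns only while lifted, with little friction.
- handle_grip (a point): Centre of the brass T-handle bar, on the plunger axis. The bar is 48 mm long (along this frame's x axis), 12 mm thick (along its y axis: close the fingers along this), 26 mm high (z from -13 to +13 mm), 99 mm above the worktop when home. It rides on the divider at x = -100 mm of the caddy; below it are a 9 mm steel stem and, 30 mm under its centre when home, the top of a steel collar 28 mm square.
- divider_plate (a point): Point in the wooden divider plate (145 mm long across the caddy, 8 mm thick along y, 62 mm high), midway up, on the line (x = +30 mm of the caddy) where the can and jigger stand.
- can_center (a point): Centre (half-way up) of the dark drink can, 53 mm diameter, 135 mm tall, loose, standing in one end of the caddy about 125 mm from its middle; 8 mm board below it.
- jigger_center (a point): Centre (half-way up) of the brass double-cone jigger, 47 mm diameter, 101 mm tall, loose, standing in the other end of the caddy. A bystander.
There are look-alikes about, which are no part of the job. What is shaped like the part that bears can_center but red is not meant.

How it is judged:
On the way, in this order (a step that is already met when the one before it is completed fails the run):
1. the plunger is lifted and twisted so that it is held out (value of joint plunger above 0.011 m and value of joint handle above 0.6 rad), for 0.2 s.
2. with the plunger held out, the divider is slid to the end where the can stands (value of joint plunger above 0.011 m and horizontal distance between divider_plate and can_center below 0.06 m), for 0.1 s.
At the end, for the whole second after the job is handed in: The divider is at rest at the can's end (plate within 60 mm of the can's centre), the handle is turned back to within 0.25 rad, the plunger is home in the end hole to within 3 mm, and can and jigger stand upright (within 0.1 rad) (value of joint plunger below 0.003 m and value of joint handle below 0.25 rad and horizontal distance between divider_plate and can_center below 0.06 m and velocity of joint divider between -0.01 and 0.01 m/s and angle between each of can_center, jigger_center's own z axis and vertical below 0.1 rad); the robot touches nothing.
It fails at once if the can is pushed more than 20 mm or knocked over (distance of can_center from where it was at the start of the episode above 0.02 m).
It fails at once if the jigger is pushed more than 20 mm or knocked over (distance of jigger_center from where it was at the start of the episode above 0.02 m).
It also fails if it takes over 45 s, if anything falls off the work surface, if the arm or the gripper's body presses on something with over 40 N, if the wrist force passes 120 N, or if a joint passes its speed limit or range.

ROBOT

A 6-joint arm with a two-finger parallel gripper is mounted at the origin on a cart in front of the work surface, level with it; the furniture and walls round the work are solid. World frame = base frame: x ahead of the robot, y to its left, z up, the work surface at z = 0. Lengths are in m, angles in rad, forces in N, time in s.
With the tool pointing down it reaches from about 0.25 to 0.725 m from the base axis. Payload 4 kg.
Tool frame: the origin (TCP) lies midway between the tips of the shut fingers; the grasp point (between the pads) lies 19 mm behind it; z points along the fingers, y is the line along which they close (so a half turn about z gives the same grasp; the last joint's range is limited). The gripper opens to 85 mm and grips with 20 to 120 N. Pads are 22 mm wide; open, the fingers measure 114 mm over their backs; the gripper's body (76 mm by 85 mm) begins 54 mm behind the grasp point. The pads swing forward as they close: fully open they stand 13 mm farther back than shut.
Start: joints at [-1.269, 0.241, 0.005, 1.335, 0, 1.571], TCP at [0.149, -0.477, 0.231] pointing down, gripper open.
Joint ranges: [-2.72, 2.72], [-1.05, 1.87], [-1.09, 1.28], [-1.99, 2.15], [-1.42, 1.44], [-3.14, 3.14]. Speed limits (rad/s): [2.79, 2.79, 3.14, 3.14, 3.14, 3.14].

INTERFACE

Orientations are given as a unit quaternion [x, y, z, w].
In Python, from workcell import status, camera, get_calibration, ticket gives the robot as it stands.
- The arm moves only by the shell command python3 -m creep 'ROWS' [OPENING]. ROWS is JSON, a list of rows, each a list of 6 numbers: the shift along the world's x, y, z in cm, then the turn, a rotation vector about the world's x, y, z in degrees. A call has 1 to 8 rows; each row shifts and turns the commanded pose from where the row before left it; what a row does not reach is not made up. A row lasts 1/10 s, in which the tool goes at most 50 mm and 8.59 degrees, less where a joint would pass 70% of its speed; a pose out of reach is approached as far as the arm can. A call is refused whole if a number of a shift passes 5 or a number of a turn 8.59, either way. A call with a gripper value outside its range is refused whole. OPENING is the opening, from -1 (shut) to 1 (fully open), so that 0 is half open, set as the call begins (- or left out, the last holds). The fingers move at their own pace and stop on an object; the grip force is fixed at half the most. Time passes only in rows, so rows that do not move let the fingers close. It gives the time, the measured TCP pose, the force, the opening and the grip force at its end, in the units of the state.
- status.get_obs(): the state, without advancing time (a new reading comes with each control period).
- camera(name): name is "side" or "top" or "wrist"; returns the picture (480x640x3 uint8, red, green, blue); there is no depth.
- get_calibration(name): a dict with "fx", "fy", "cx", "cy" (pixels), "rvec" (rotation vector, rad) and "tvec" (3), from world to camera coordinates, as OpenCV has them; the wrist camera has in their place "tool_from_camera" (4x4, takes a point from camera to tool coordinates, whose origin is the TCP and whose axes are the flange's). Camera axes: x right, y down, z forward; pixel columns grow to the right and rows downward; lengths in m; the calibration is good to about 2 mm. A picture is of the moment at which its call begins: read the wrist's pose just before it. get_calibration takes no time and is no camera call.
- ticket.job_done(): hands the job in; it is judged then, once.
The state is a dict: "clock": time; "joint_pos": joint angles; "joint_vel": joint speeds; "tau": joint torques, N m; "eef_pos": TCP position; "tool_rot": TCP orientation; "ft_force": force on the tool from outside, world axes, zero at the start; "ft_torque": the same for the moment, N m; "grip_width": finger opening in m; "grasp_force": force on a finger pad.
Only numpy, scipy, OpenCV 4.12 (cv2) and the standard library are available. Lean on these libraries where they do the work, as an engineer would, in place of code of your own. Each camera call takes 0.05 s, during which the arm holds its last target. There are 200 camera calls.

## Working session

There is one attempt and no reset: what is moved stays moved. The work goes in short steps, Python scripts to look and compute and a shell command to move; the robot and the scene stay as the last step left them, time stands still between calls to the robot, and variables do not carry over. Pictures are saved under pics/ and viewed, at most 10 in all, crops included, and the job is handed in when it is done.

```bash
mkdir -p pics; python3 - <<'E'
from workcell import status,camera,get_calibration
import cv2
o=status.get_obs();print(o)
for n in("top","side"):
    cv2.imwrite(f"pics/{n}0.png",camera(n)[:,:,::-1]);print(n,get_calibration(n))
print(get_calibration("wrist"))
E
```

```text
{'clock': 0.0, 'joint_pos': array([-1.26901479e+00,  2.41436412e-01,  3.71852634e-03,  1.33521928e+00,
       -6.27099608e-06,  1.57079162e+00]), 'joint_vel': array([-0.00159155,  0.00012546,  0.00057534,  0.00045734, -0.00072356,
       -0.00113238]), 'tau': array([ 3.51289000e-04, -3.72318721e+01,  2.52406955e+01,  1.71323150e-02,
        5.09917697e-05,  8.71852563e-06]), 'eef_pos': array([ 0.14841784, -0.4767906 ,  0.2303991 ]), 'tool_rot': array([ 9.88636650e-01,  1.50321082e-01, -1.64001390e-04, -1.05778463e-03]), 'ft_force': array([-0.53622248, -0.1861184 ,  0.0228132 ]), 'ft_torque': array([ 0.02355755, -0.01054105, -0.00613143]), 'grasp_force': 0.0, 'grip_width': 0.0850721527273761}
top {'fx': 455.4299101097447, 'fy': 455.4299101097447, 'cx': 326.4709289677352, 'cy': 239.44484573834873, 'rvec': array([ 2.15950569, -2.15269638,  0.12363039]), 'tvec': array([-0.09530323,  0.61422696,  0.84751635])}
side {'fx': 438.7938534239395, 'fy': 438.7938534239395, 'cx': 315.3738040199897, 'cy': 237.164493574473, 'rvec': array([ 0.50654377, -2.45377991,  1.47153757]), 'tvec': array([0.51670824, 0.23072108, 0.57880278])}
{'fx': 341.2964796921648, 'fy': 341.2964796921648, 'cx': 320.59070192720407, 'cy': 244.23141859465952, 'tool_from_camera': array([[ 1.05762383e-04, -9.64931627e-01, -2.62501324e-01,
         6.56535108e-02],
       [ 9.99999974e-01,  4.91995382e-05,  2.22049127e-04,
         6.95734407e-04],
       [-2.01347281e-04, -2.62501340e-01,  9.64931607e-01,
        -1.42578225e-01],
       [ 0.00000000e+00,  0.00000000e+00,  0.00000000e+00,
         1.00000000e+00]])}
```

View pics/top0.png

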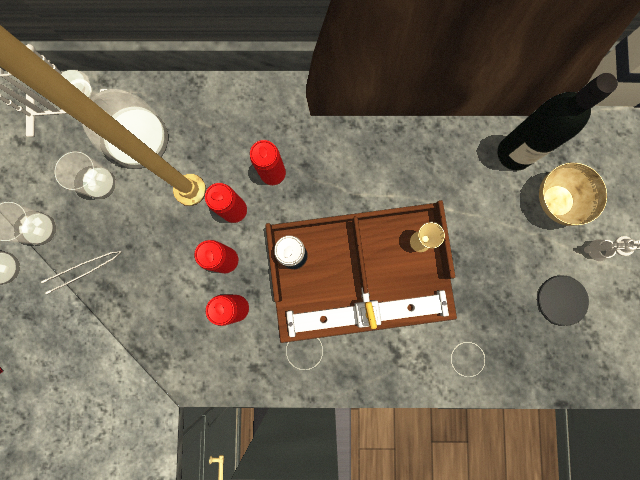

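View pics/side0.png

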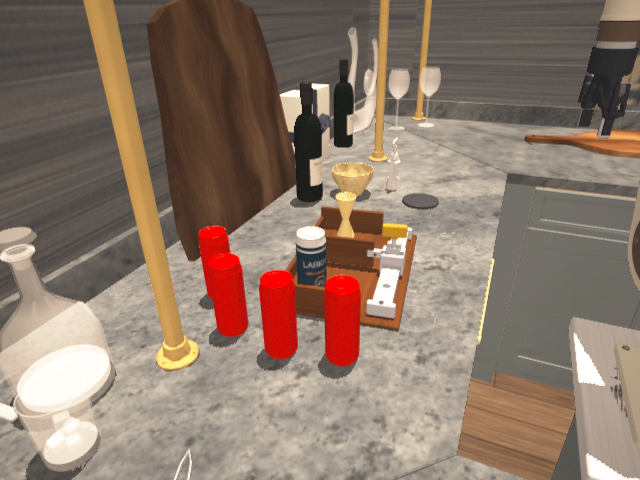

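The top view shows the bar at about (372,315), lying across the rail. The rail holes are at (323,320) and (411,308). The white-topped dark can is at (289,250) and the jigger at (430,235). The side view confirms that the can's end is to the robot's left (+y).

```bash
cat > h.py <<'E'
from workcell import status,camera,get_calibration
import cv2,numpy as np
from scipy.spatial.transform import Rotation as R
def onplane(n,uv,z):
    c=get_calibration(n)
    if n=="wrist":
        o=status.get_obs();T=np.eye(4);T[:3,:3]=R.from_quat(o['tool_rot']).as_matrix();T[:3,3]=o['eef_pos']
        T=T@c['tool_from_camera'];M=T[:3,:3];p=T[:3,3]
    else:
        M=R.from_rotvec(c['rvec']).as_matrix().T;p=-M@c['tvec']
    d=M@np.array([(uv[0]-c['cx'])/c['fx'],(uv[1]-c['cy'])/c['fy'],1]);return p+d*(z-p[2])/d[2]
E
python3 - <<'E'
from h import *
im=cv2.imread("pics/top0.png")[190:350,250:470]
cv2.imwrite("pics/c0.png",cv2.resize(im,None,fx=3.6,fy=3.6,interpolation=2))
a=onplane("top",(323,320),.028);b=onplane("top",(411,308),.028);print(a,b,(a+b)/2)
d=a-b;print(np.hypot(*d[:2]),np.degrees(np.arctan2(-d[0],d[1])))
hsv=cv2.cvtColor(cv2.imread("pics/top0.png"),cv2.COLOR_BGR2HSV)
m=cv2.inRange(hsv,(18,150,120),(35,255,255));m[:295]=0;m[335:]=0;m[:,:350]=0;m[:,390:]=0
u=cv2.findNonZero(m);r=cv2.minAreaRect(u);print(r,onplane("top",r[0],.106))
print("can",onplane("top",(290,245),.143))
q=R.from_quat(status.get_obs()['tool_rot']).as_matrix();print(q)
E
```

```text
[ 0.45975493 -0.08718922  0.028     ] [ 0.4831782  -0.25642057  0.028     ] [ 0.47146656 -0.17180489  0.028     ]
0.17084466203565085 7.880225658415842
((369.9073486328125, 315.2341613769531), (27.099096298217773, 7.962106227874756), 77.90524291992188) [ 0.47254466 -0.17041118  0.106     ]
can [ 0.59192019 -0.03189025  0.143     ]
[[ 9.54796842e-01  2.97258609e-01 -5.55991516e-04]
 [ 2.97259128e-01 -9.54795300e-01  1.71655101e-03]
 [-2.05985213e-05 -1.80423104e-03 -9.99998372e-01]]
```

View pics/c0.png

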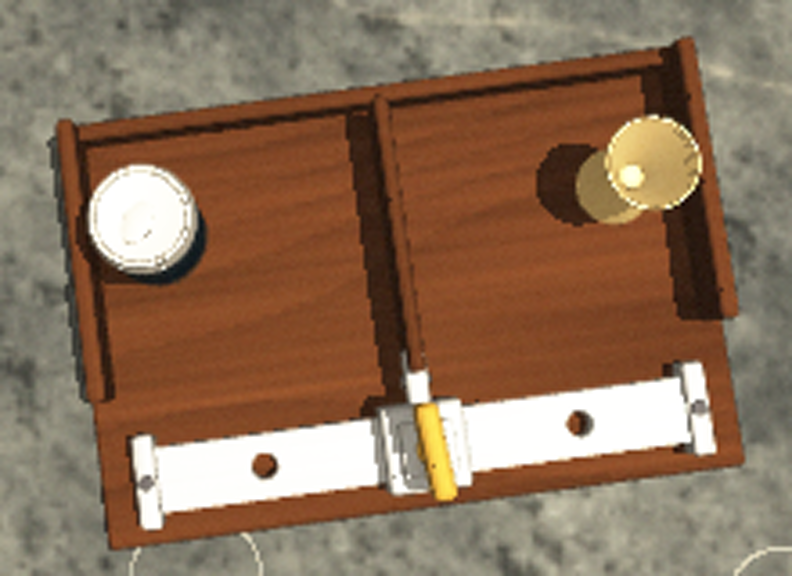

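```bash
python3 -m creep '[[3.2,3,0,0,0,-1.2],[3.2,3,0,0,0,-1.2],[3.2,3,0,0,0,-1.2],[3.2,3,0,0,0,-1.2],[3.2,3,0,0,0,-1.2],[3.2,3,0,0,0,-1.2],[3.2,3,0,0,0,-1.2],[3.2,3,0,0,0,-1.0]]' 1; python3 -m creep '[[2.2,2.2,0,0,0,0],[2.2,2.2,0,0,0,0],[0,0,0,0,0,0],[0,0,0,0,0,0]]'
python3 - <<'E'
from h import *
o=status.get_obs();print(o['eef_pos'],o['joint_pos']);print(R.from_quat(o['tool_rot']).as_matrix())
cv2.imwrite("pics/w1.png",camera("wrist")[:,:,::-1])
E
```

```text
clock: 0.9
eef_pos: [0.4054, -0.2358, 0.231]
tool_rot: [0.998, 0.068, -0.0, -0.0]
ft_force: [0.9, -0.6, 0.1]
grip_width: 0.0853
grasp_force: 0.0
clock: 1.3
eef_pos: [0.4485, -0.1929, 0.2307]
tool_rot: [0.998, 0.07, -0.001, -0.0]
ft_force: [0.0, -0.6, 0.6]
grip_width: 0.0854
grasp_force: 0.0
[ 0.44846827 -0.19286007  0.23071838] [-4.05852899e-01  2.18677629e-01 -2.49045892e-02  1.32872608e+00
 -4.51001503e-04  2.59626327e+00]
[[ 9.90287669e-01  1.39024730e-01 -1.56720508e-03]
 [ 1.39025182e-01 -9.90288829e-01  1.82565554e-04]
 [-1.52660456e-03 -3.98673388e-04 -9.99998755e-01]]
```

View pics/w1.png

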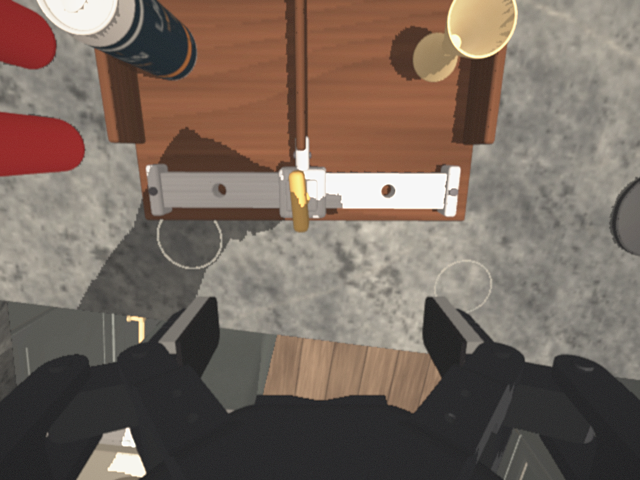

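The wrist view has the rail level, so the yaw matches. The holes are at (220,190) and (388,190), and the bar runs from (297,172) to about (300,208) along its top.

```bash
python3 - <<'E'
from h import *
a=onplane("wrist",(220,190),.028);b=onplane("wrist",(388,190),.028);print(a,b,(a+b)/2,np.hypot(*(a-b)[:2]))
for p in((297,172),(300,207)):print(onplane("wrist",p,.112))
print(onplane("wrist",(300,230),.086))
E
```

```text
[ 0.46201076 -0.09017994  0.028     ] [ 0.48525891 -0.25746906  0.028     ] [ 0.47363483 -0.1738245   0.028     ] 0.16889678500501218
[ 0.49592956 -0.16972256  0.112     ]
[ 0.46999266 -0.17517423  0.112     ]
[ 0.4458272  -0.17660905  0.086     ]
```

```bash
python3 -m creep '[[2.4,2.0,0,0,0,0],[0,0,-3,0,0,0],[0,0,-3,0,0,0],[0,0,-3,0,0,0],[0,0,-2.5,0,0,0],[0,0,-2,0,0,0],[0,0,-1.5,0,0,0],[0,0,0,0,0,0]]' -0.2
python3 - <<'E'
from h import *
print(status.get_obs()['eef_pos'])
cv2.imwrite("pics/w2.png",camera("wrist")[:,:,::-1])
E
```

```text
clock: 2.15
eef_pos: [0.4698, -0.1739, 0.0792]
tool_rot: [0.998, 0.068, -0.002, -0.001]
ft_force: [1.7, 0.2, 0.5]
grip_width: 0.0341
grasp_force: 0.0
[ 0.4697534  -0.17387282  0.07916855]
```

View pics/w2.png

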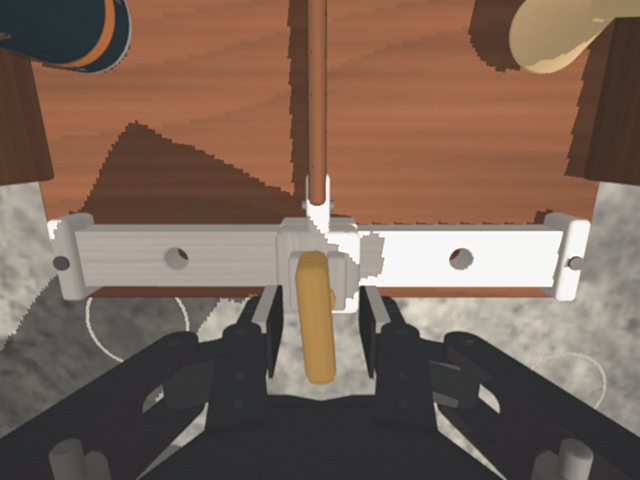

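The bar stands between the open fingers, its top running from (313,255) to (320,380), and the pads are clear of the collar.

```bash
python3 - <<'E'
from h import *
a=onplane("wrist",(312,254),.112);b=onplane("wrist",(321,378),.112);print(a,b,(a+b)/2)
a=onplane("wrist",(176,258),.028);b=onplane("wrist",(461,258),.028);print(a,b,(a+b)/2)
E
python3 -m creep '[[0,0,0.1,0,0,0],[0,0,0,0,0,0],[0,0,0,0,0,0],[0,0,0,0,0,0]]' -1
```

```text
[ 0.50255537 -0.16774687  0.112     ] [ 0.45444553 -0.17741735  0.112     ] [ 0.47850045 -0.17258211  0.112     ]
[ 0.46324867 -0.0884997   0.028     ] [ 0.4864032  -0.25765281  0.028     ] [ 0.47482593 -0.17307626  0.028     ]
clock: 2.6
eef_pos: [0.4732, -0.1738, 0.0836]
tool_rot: [0.998, 0.069, 0.001, 0.001]
ft_force: [-2.1, -0.7, 6.1]
grip_width: 0.0111
grasp_force: 61.1
```

```bash
python3 -m creep '[[0,0,0.4,0,0,0],[0,0,0.4,0,0,0],[0,0,0.4,0,0,0],[0,0,0.4,0,0,0],[0,0,0,0,0,0],[0,0,0,0,0,0]]' -1
```

```text
clock: 3.2
eef_pos: [0.4729, -0.1734, 0.0983]
tool_rot: [0.998, 0.069, 0.0, 0.0]
ft_force: [2.0, -0.8, -5.4]
grip_width: 0.0115
grasp_force: 59.6
```

```bash
python3 -m creep '[[0,0,0,0,0,5],[0,0,0,0,0,8],[0,0,0,0,0,8],[0,0,0,0,0,8],[0,0,0,0,0,8],[0,0,0,0,0,8],[0,0,0,0,0,8],[0,0,0,0,0,8]]'; python3 -m creep '[[0,0,0,0,0,8],[0,0,0,0,0,0],[0,0,0,0,0,0],[0,0,0,0,0,0]]'
python3 - <<'E'
from h import *
o=status.get_obs();print(o['ft_torque'],o['joint_pos']);cv2.imwrite("pics/w3.png",camera("wrist")[:,:,::-1])
E
```

```text
clock: 4.0
eef_pos: [0.4733, -0.1734, 0.0982]
tool_rot: [0.823, 0.568, 0.001, 0.0]
ft_force: [3.8, -0.4, -5.6]
grip_width: 0.011
grasp_force: 59.6
clock: 4.4
eef_pos: [0.4733, -0.1734, 0.0985]
tool_rot: [0.784, 0.621, 0.001, 0.0]
ft_force: [4.4, 0.3, -5.2]
grip_width: 0.011
grasp_force: 59.6
[-0.07032244 -1.16402418  0.01850144] [-3.51471413e-01  3.47012180e-01 -2.13307406e-01  1.00916133e+00
  4.73229506e-04  1.44988385e+00]
```

View pics/w3.png

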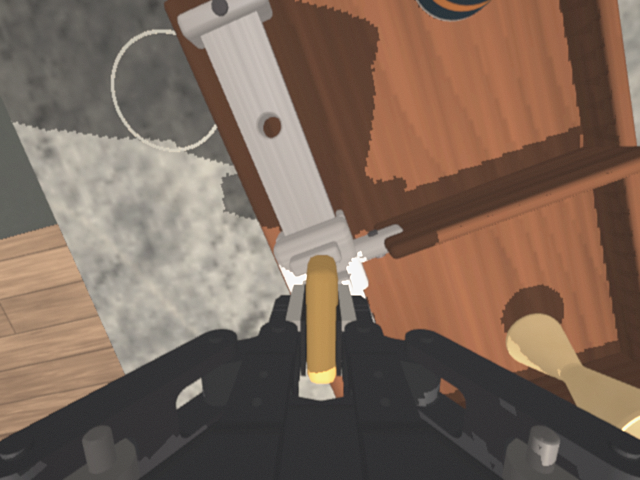

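The bar turned with the gripper and the plunger is held out. Next I'll slide along the rail.

```bash
python3 -m creep '[[-0.1,0.7,0,0,0,0],[-0.15,1.1,0,0,0,0],[-0.15,1.1,0,0,0,0],[-0.15,1.1,0,0,0,0],[-0.15,1.1,0,0,0,0],[-0.15,1.1,0,0,0,0],[-0.15,1.1,0,0,0,0],[-0.1,0.7,0,0,0,0]]'; python3 -m creep '[[-0.06,0.42,0,0,0,0],[0,0,0,0,0,0],[0,0,0,0,0,0],[0,0,0,0,0,0]]'
```

```text
clock: 5.25
eef_pos: [0.4623, -0.093, 0.0987]
tool_rot: [0.783, 0.622, 0.001, 0.001]
ft_force: [4.7, -1.3, -4.8]
grip_width: 0.011
grasp_force: 59.6
clock: 5.65
eef_pos: [0.4616, -0.0886, 0.0986]
tool_rot: [0.783, 0.622, 0.001, 0.0]
ft_force: [5.4, 1.6, -4.2]
grip_width: 0.011
grasp_force: 59.7
```

```bash
python3 -m creep '[[0,0,0,0,0,-8],[0,0,0,0,0,-8],[0,0,0,0,0,-8],[0,0,0,0,0,-8],[0,0,0,0,0,-8],[0,0,0,0,0,-8],[0,0,0,0,0,-8],[0,0,0,0,0,-8]]'; python3 -m creep '[[0,0,0,0,0,-5],[0,0,0,0,0,0],[0,0,0,0,0,0],[0,0,-0.4,0,0,0],[0,0,-0.4,0,0,0],[0,0,-0.4,0,0,0],[0,0,-0.4,0,0,0],[0,0,0,0,0,0]]'; python3 -m creep '[[0,0,0,0,0,0],[0,0,0,0,0,0]]'
```

```text
clock: 6.45
eef_pos: [0.4612, -0.0887, 0.0984]
tool_rot: [0.994, 0.109, 0.0, -0.001]
ft_force: [3.9, 1.7, -5.0]
grip_width: 0.011
grasp_force: 59.6
clock: 7.25
eef_pos: [0.4614, -0.0897, 0.0835]
tool_rot: [0.998, 0.069, 0.001, 0.001]
ft_force: [2.7, 1.9, 5.7]
grip_width: 0.0113
grasp_force: 61.3
clock: 7.45
eef_pos: [0.4615, -0.0897, 0.0836]
tool_rot: [0.998, 0.069, 0.001, 0.001]
ft_force: [1.7, 0.8, 6.5]
grip_width: 0.0108
grasp_force: 61.3
```

Height and force both match the original home reading, so the plunger has dropped. Now I'll release and retreat.

```bash
python3 -m creep '[[0,0,0,0,0,0],[0,0,0,0,0,0],[0,0,0,0,0,0],[0,0,1,0,0,0],[0,0,3,0,0,0],[0,0,4,0,0,0],[0,0,4,0,0,0],[0,0,3,0,0,0]]' -0.2; python3 -m creep '[[-3,-3,0,0,0,0],[-3,-3,0,0,0,0],[0,0,0,0,0,0],[0,0,0,0,0,0]]'
python3 - <<'E'
from h import *
im=camera("wrist")[:,:,::-1];s=camera("side")[:,:,::-1][190:350,240:440]
cv2.imwrite("pics/f.png",cv2.hconcat([cv2.resize(im,(400,300)),cv2.resize(s,(375,300))]))
E
```

```text
clock: 8.25
eef_pos: [0.4613, -0.0894, 0.2355]
tool_rot: [0.998, 0.069, 0.001, 0.0]
ft_force: [0.9, -0.4, 0.2]
grip_width: 0.0338
grasp_force: 0.0
clock: 8.65
eef_pos: [0.4005, -0.1498, 0.233]
tool_rot: [0.998, 0.068, 0.0, 0.0]
ft_force: [-0.4, 0.2, -0.4]
grip_width: 0.0343
grasp_force: 0.0
```

View pics/f.png

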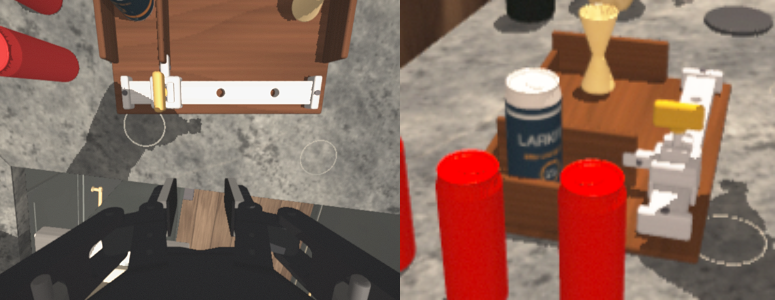

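The picture shows the divider beside the can with the bar across the rail, and both can and jigger standing. I'll check the bar height numerically from the side view to be sure the plunger is home.

```bash
python3 - <<'E'
from h import *
c=get_calibration("side");K=np.array([[c['fx'],0,c['cx']],[0,c['fy'],c['cy']],[0,0,1]])
def bar(im):
    m=cv2.inRange(cv2.cvtColor(im,cv2.COLOR_BGR2HSV),(18,150,120),(35,255,255));m[:,:370]=0;m[:,430:]=0;m[:200]=0;m[290:]=0
    return cv2.boundingRect(m)
def pred(x,y,z):
    t=np.radians(8);ax=np.array([np.cos(t),np.sin(t),0]);ay=np.array([-np.sin(t),np.cos(t),0])
    P=np.array([[x,y,z]+i*.024*ax+j*.006*ay+[0,0,k*.013] for i in(-1,1) for j in(-1,1) for k in(-1,1)])
    q=cv2.projectPoints(P,c['rvec'],c['tvec'],K,None)[0][:,0];return np.round([q.min(0),q.max(0)],1).tolist()
x,y,w,h=bar(cv2.imread("pics/side0.png"));print("start",x,y,x+w,y+h,pred(.475,-.173,.099))
x,y,w,h=bar(np.ascontiguousarray(camera("side")[:,:,::-1]));print("now",x,y,x+w,y+h,[pred(.4635,-.088,z) for z in(.099,.108)])
E
```

```text
start 382 224 407 240 [[380.7, 221.5], [407.3, 238.8]]
now 375 243 402 261 [[[373.2, 241.9], [402.1, 261.2]], [[373.4, 237.4], [402.5, 256.7]]]
```

The bar's box fits the home height (rows 243–261, against a predicted 242–261 at home and 237–257 resting on the rail).

```bash
python3 -c "
from workcell import ticket;print(ticket.job_done())"
```

```text
the job is handed in; nothing more can be done
None
```

I slid the divider to the can's end and locked it there with the plunger home and the handle turned back. In the last picture the can and jigger are still standing, and I handed the job in at about 8.8 s on the clock; no verdict was returned.

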